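# Push the used culture dish through the discard bin's flap

## Robot

A 7-joint arm with a two-finger parallel gripper is mounted at the origin on the work surface. World frame = base frame: x ahead of the robot, y to its left, z up, the work surface at z = 0. Lengths are in m, angles in rad, forces in N, time in s.
With the tool pointing down it reaches from about 0.4 to 0.85 m from the base axis. Payload 10.4 kg.
Tool frame: the origin (TCP) lies at the very end of the fingers, on their centre line; the grasp point (between the pads) lies 19 mm behind it; x points along the fingers, z is the direction in which the jaws open and shut, and the axes are right-handed (so a half turn about x gives the same grasp; the last joint's range is limited). The gripper opens to 85 mm and grips with 20 to 120 N. Pads are 22 mm wide; open, the fingers measure 114 mm over their backs; the gripper's body (76 mm by 85 mm) begins 54 mm behind the grasp point. The pads swing forward as they close: fully open they stand 13 mm farther back than shut.
Start: joints at [-0.023, 0.332, -0.065, 1.46, 0.022, 1.35, -0.088], TCP at [0.625, 0, 0.231] pointing down, gripper open.
Joint ranges: [-2.6, 2.6], [-0.5, 2.12], [-1.47, 1.34], [0.16, 2.42], [-1.27, 4.41], [0.06, 2.06], [-2.6, 2.6]. Speed limits (rad/s): [2.22, 2.22, 2.79, 2.79, 3.14, 3.14, 3.14].

## Interface

Orientations are given as a unit quaternion [x, y, z, w].
In Python, from workcell import telemetry, viewer, manip, spot_in, mark_of gives the robot as it stands. The module is installed in compiled form; this text tells all that it offers.
- The arm moves only by the shell command python3 -m crank 'ROWS' [FORCE]. ROWS is JSON, a list of rows, each a list of 3 entries, a list of its own where there are three numbers: the closure, from 0 (fully open) to 1 (shut), then the shift along the world's x, y, z in cm, then the turn, a rotation vector about the world's x, y, z in rad. A call has 1 to 12 rows; each row shifts and turns the commanded pose from where the row before left it; what a row does not reach is not made up. A row lasts 1/12 s, in which the tool goes at most 41.7 mm and 7.16 degrees, less where a joint would pass 70% of its speed; a pose out of reach is approached as far as the arm can. A call with a gripper value outside its range is refused whole. The fingers move at their own pace and stop on an object; FORCE is the grip in N (left out, the last holds). Time passes only in rows, so rows that do not move let the fingers close. It gives the time, the measured TCP pose, the force and the opening at its end, in the units of the state.
- telemetry.get_obs(): the state, without advancing time (a new reading comes with each control period).
- viewer.camera(name): name is "scene" or "side" or "wrist"; returns a dict with "frame" (400x640x3 uint8, red, green, blue), "intrinsics" (3x3 intrinsics, pixels), "cam_to_world" (4x4, takes a point from camera to world coordinates). Camera axes: x right, y up, looking along -z (the intrinsics and any distortion apply to the point x, -y, -z); pixel columns grow to the right and rows downward; lengths in m; the calibration is good to about 2 mm. A picture is of the moment at which its call begins. There is no depth.
- manip.hand_in(): hands the job in, once; it reports no verdict.
Trained networks look in a picture, given as the dict that the camera call returned (one of the last four; its "shot" number tells which), for a name from the list of things; names that differ only in an ending like _2 or _b are one class to them, and where a whole thing is asked for, a point or a joint stands for the part that bears it (a point fixed in the world has none). Each returns a list of dicts, best first, with "conf" (0 to 1); they miss things now and then, are a little off and sometimes report something else, mostly with a low value. They report only what shows in the picture. A call takes as long as a camera call.
- spot_in(thing, picture): "location" ([x, y, z] in m, in the coordinates of the camera as it stood for that picture, good to about 4 mm: the middle of the surface that is visible of it).
- mark_of(thing, picture): "location" ([x, y, z] in m, in the coordinates of the camera as it stood for that picture, good to about 4 mm: a listed point, or the origin of a listed thing).
The state is a dict: "clock": time; "joint_pos": joint angles; "joint_velocities": joint speeds; "tau": joint torques, N m; "position": TCP position; "ee_rot": TCP orientation; "ft_force": force on the tool from outside, world axes, zero at the start; "torque": the same for the moment, N m; "grip_width": opening from 0.0 (shut) to 1.0 (fully open).
Only numpy, scipy, OpenCV 4.12 (cv2) and the standard library are available. Lean on these libraries where they do the work, as an engineer would, in place of code of your own. Each camera call takes 0.05 s, during which the arm holds its last target. There are 200 camera calls.

## Task

With your fingertips, slide the used culture dish along the feed tray of the discard bin and push it in through the gravity flap until it drops inside, then draw the fingers back out so that the flap swings shut behind it. Slide the dish gently and flat: do not lift it, tip it up or shoot it along the tray, and do not shove the bin. Leave the forceps on the tray, the bottle and the stack of clean dishes where they are.

Things in the scene. Friction and masses are not known exactly. Their poses are not given: they have to be found in the camera images.
- bin: White sheet-metal discard bin, 240 wide x 300 deep x 214 mm high, fixed to the bench, flat see-through lid on top. Origin: at bench height, midway across, below the outer face of the front wall (4 mm thick). x is level and leads straight into the bin (the way to push), y runs across it, z is up. A steel feed tray sticks out in front of the doorway in the front wall.
- doorway (a point): Middle of the doorway's sill, on the outer face of the front wall, at tray height (140 mm above the bench); axes as the bin's. The doorway is 130 mm wide (65 to either side) and 60 mm high; above it the front wall and lid rise 14 mm more.
- tray_end (a point): Middle of the tray's outer end, top face, 222 mm in front of the doorway. The tray is flat, level, 140 mm above the bench, 236 mm wide; upright edges 12 mm high run along its two sides, 118 mm from the middle; the outer end has none. It runs on through the doorway without a step.
- brink (a point): Inner end of the tray, 40 mm inside the doorway (x), at tray height, midway across. Here a short lip turns down at 45 degrees; a dish whose centre passes this brink tips and falls to the bin's floor by itself.
- flap (a joint): Plain aluminium flap, 138 wide x 60 mm high, 30 g, hung from a pin along its upper edge just behind the front wall (bin x = 7.5 mm, z = 204 mm); it closes the doorway from inside, its lower edge 4 mm above the sill. 0 rad: hanging shut; grows as its lower edge swings inwards, up to 1.4. Opens inwards only, needs less than 1 N, and falls shut by its own weight when nothing holds it.
- dish: Used culture dish, closed and taped: a flat round clear plastic dish, 90 mm across and 20 mm high, with a layer of brownish jelly; about 80 g. It lies flat on the feed tray, in front of the doorway up to 40 mm to either side of its middle line. Origin: centre of its underside, z axis up.
- forceps: Steel forceps, 135 mm long, 12 mm wide, 7 mm high, lying along the tray edge, about 100 mm to the bin +y side of the middle. Origin near the middle, on the tray. Leave alone.
- bottle: White dropper bottle, 50 mm across, 125 mm high, standing on the bench beside the bin or tray (on the side of bin +y). Origin: centre of its underside. Leave alone.
- dishes: Stack of three clean culture dishes in one piece, 90 mm across, 61 mm high, standing on the bench on the same side as the bottle. Origin: centre of its underside. Leave alone.

How it is judged:
On the way:
1. the dish, in the doorway, holds the flap open (value of joint flap above 0.3 rad and x of dish in the frame of bin above -0.04 m and height (world z) of dish above 0.13 m), for 0.1 s.
At the end, for the whole second after the job is handed in: The dish lies at rest inside the bin, below the sill (its origin lower than 120 mm), and the flap hangs shut (under 0.06 rad) (x of dish in the frame of bin between 0.005 and 0.3 m and y of dish in the frame of bin between -0.12 and 0.12 m and height (world z) of dish below 0.12 m and linear speed of dish below 0.05 m/s and value of joint flap below 0.06 rad); the robot touches nothing.
It fails at once if the dish is lifted more than 15 mm off the tray, or tipped up (over 0.3 rad) before its middle reaches the doorway (height (world z) of dish above 0.155 m or (x of dish in the frame of bin below 0 m and angle between dish's own z axis and vertical above 0.3 rad)).
It fails at once if the dish is shot along the tray (over 0.5 m/s) (x of dish in the frame of bin below 0.02 m and linear speed of dish above 0.5 m/s).
It fails at once if the dish is pressed or squeezed with more than 20 N (contact force between the fingers and dish above 20 N).
It fails at once if the bin is shoved with more than 25 N (contact force between any of the fingers, the arm and bin above 25 N).
It fails at once if the forceps, bottle or clean dishes are moved more than 20 mm (distance of any of forceps, bottle, dishes from where it was at the start of the episode above 0.02 m).
It also fails if it takes over 45 s, if anything falls off the work surface, if the arm or the gripper's body presses on something with over 40 N, if the wrist force passes 120 N, or if a joint passes its speed limit or range.

## Working session

There is one attempt and no reset: what is moved stays moved. The work goes in short steps, Python scripts to look and compute and a shell command to move; the robot and the scene stay as the last step left them, time stands still between calls to the robot, and variables do not carry over. Pictures are saved under pics/ and viewed, about 8 in all and at most 12, crops included, and the job is handed in when it is done.

```bash
mkdir -p pics; cat > h.py <<'E'
import numpy as np, cv2
from workcell import telemetry, viewer, manip, spot_in, mark_of
def w(p,l): return (p["cam_to_world"]@np.r_[l,1])[:3]
E
python3 - <<'E'
from h import *
o=telemetry.get_obs(); print({k:np.round(v,3) for k,v in o.items()})
ims=[]
for n in("scene","side"):
    p=viewer.camera(n); ims.append(p["frame"])
    for t in("bin","doorway","tray_end","brink","dish","forceps","bottle","dishes"):
        r=mark_of(t,p)
        print(n,t,[(np.round(w(p,a["location"]),3).tolist(),round(a["conf"],2)) for a in r[:2]])
    cv2.imwrite(f"pics/{n}.png",p["frame"][...,::-1])
E
```

```text
{'clock': np.float64(0.0), 'joint_pos': array([-0.023,  0.333, -0.065,  1.461,  0.022,  1.35 , -0.089]), 'joint_velocities': array([-0.001, -0.   , -0.   ,  0.002, -0.002,  0.   , -0.   ]), 'tau': array([ 0.0000e+00, -6.2545e+01,  5.0000e-02, -3.9161e+01,  1.6000e-02,
        1.0000e-02, -0.0000e+00]), 'position': array([ 0.625, -0.   ,  0.231]), 'ee_rot': array([-0.   ,  0.708, -0.   ,  0.707]), 'ft_force': array([-0.312, -0.592, -0.698]), 'torque': array([-0.016,  0.01 ,  0.031]), 'grip_width': np.float64(1.004)}
scene bin []
scene doorway []
scene tray_end [([0.489, 0.238, 0.14], 0.88)]
scene brink []
scene dish [([0.487, 0.172, 0.144], 0.87)]
scene forceps [([0.587, 0.12, 0.14], 0.61)]
scene bottle [([0.682, 0.189, 0.003], 0.7)]
scene dishes [([0.677, 0.066, -0.001], 0.66), ([0.682, 0.189, 0.007], 0.31)]
side bin []
side doorway []
side tray_end []
side brink []
side dish [([0.486, 0.172, 0.141], 0.8)]
side forceps [([0.593, 0.118, 0.136], 0.48)]
side bottle [([0.683, 0.192, 0.003], 0.79)]
side dishes [([0.677, 0.064, 0.001], 0.77)]
```

View pics/scene.png

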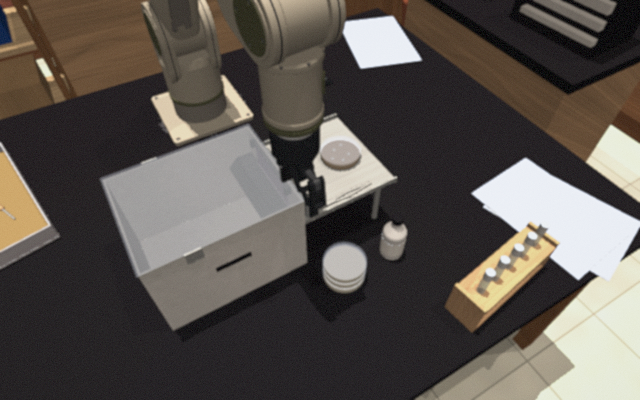

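View pics/side.png

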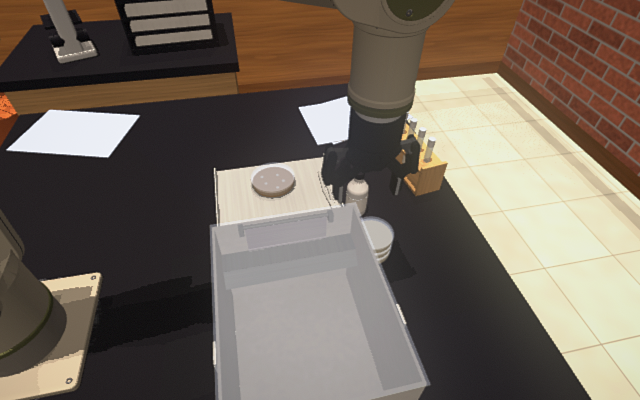

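The scene view shows the dish at (340,153) and the bin's lid at (250,127)-(305,207), with the forceps on the tray's bottle side. The side view agrees: dish at (273,180), flap at (285,230). The bin leads roughly along world -y. I'll move the arm behind the tray end with the tool tilted, then measure the doorway.

```bash
python3 -m crank '[[0,[0,0,4],[0,0,0]],[0.3,[0,0,3],[0,0,0]],[0.5,[-1,4,0],[0,0,0]],[0.5,[-1,4,0],[0,0,0]],[0.5,[-1,4,0],[-0.1,0,0]],[0.5,[-2,3.5,0],[-0.1,0,0]],[0.5,[-2,3.5,0],[-0.1,0,0]],[0.5,[-2,3.5,0],[-0.1,0,0]],[0.5,[-2,3.5,0],[-0.1,0,0]],[0.5,[-2,3.5,0],[-0.1,0,0]],[0.5,[-1,0,0],[-0.1,0,0]],[0.5,[0,0,0],[-0.1,0,0]]]'
python3 - <<'E'
from h import *
ims=[]
for n in("scene","side"):
    p=viewer.camera(n)
    for t in("bin","doorway","tray_end","brink","dish"):
        print(n,t,[(np.round(w(p,a["location"]),3).tolist(),round(a["conf"],2)) for a in mark_of(t,p)[:2]])
    cv2.imwrite(f"pics/{n}2.png",p["frame"][...,::-1])
print(p.keys())
o=telemetry.get_obs();print(o["position"],o["ee_rot"],o["grip_width"],o["joint_pos"])
E
```

```text
clock: 1.9
position: [0.4822, 0.299, 0.3013]
ee_rot: [-0.279, 0.65, -0.274, 0.651]
ft_force: [1.2, -0.5, -0.4]
grip_width: 0.498
scene bin []
scene doorway [([0.488, 0.015, 0.144], 0.79)]
scene tray_end [([0.489, 0.238, 0.14], 0.57)]
scene brink []
scene dish [([0.486, 0.173, 0.139], 0.69)]
side bin [([0.677, 0.067, -0.0], 0.46)]
side doorway []
side tray_end []
side brink []
side dish [([0.49, 0.172, 0.138], 0.9)]
dict_keys(['frame', 'intrinsics', 'cam_to_world', 'shot'])
[0.48534833 0.29440067 0.30200921] [-0.27441284  0.65133624 -0.27540177  0.65162302] 0.5023741223069687 [-0.79033262  0.5824853  -0.17838295  1.17974796  0.5786158   2.03664477
 -0.88690161]
```

View pics/side2.png

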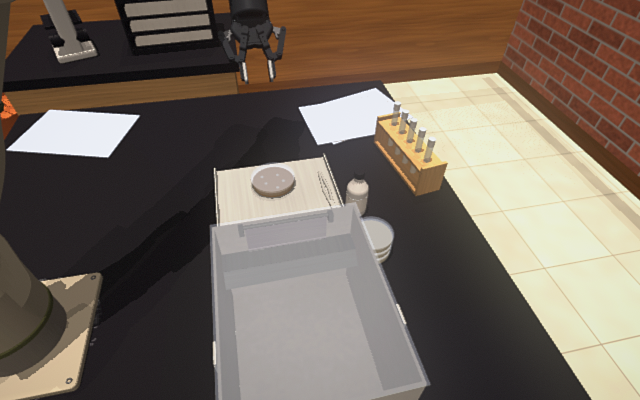

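The side view shows a clear tray, with the dish at (273,180) centred on it and the gripper behind at (258,55). Bin x is world -y (tray end to doorway measures 223 mm, as expected), and the dish lies on the middle line. I'll ease the tilt to 0.5 rad and descend beyond the tray end.

```bash
python3 -m crank '[[0.7,[0,0,0],[0.1,0,0]],[0.7,[0,0,-2],[0.1,0,0]],[0.7,[0,0,-3],[0.1,0,0]],[0.7,[0,0,-3],[0,0,0]],[0.7,[0,0,-3],[0,0,0]],[0.7,[0,-1,-3],[0,0,0]],[0.7,[0.2,-1,-1],[0,0,0]],[0.7,[0,-1,-0.5],[0,0,0]],[0.7,[0,0,0],[0,0,0]],[0.7,[0,0,0],[0,0,0]]]'
python3 - <<'E'
from h import *
o=telemetry.get_obs();print(o["position"],o["ee_rot"],o["joint_pos"],o["ft_force"])
a=viewer.camera("scene")["frame"];b=viewer.camera("side")["frame"]
im=np.vstack([cv2.resize(a[90:220,240:420],None,fx=3,fy=2.2),cv2.resize(b[100:260,190:370],None,fx=3,fy=2)[:300]])
cv2.imwrite("pics/c3.png",im[:600,:,::-1])
E
```

```text
clock: 3.33
position: [0.4875, 0.2649, 0.1475]
ee_rot: [-0.174, 0.685, -0.175, 0.686]
ft_force: [-0.3, 0.8, 0.2]
grip_width: 0.297
[0.48751699 0.26487973 0.14750148] [-0.17415567  0.68482754 -0.1750925   0.68558271] [-0.62818198  0.48481396 -0.2179791   1.52766634  0.42630733  1.53678535
 -0.94391791] [-0.29498763  0.82006437  0.24302916]
```

View pics/c3.png

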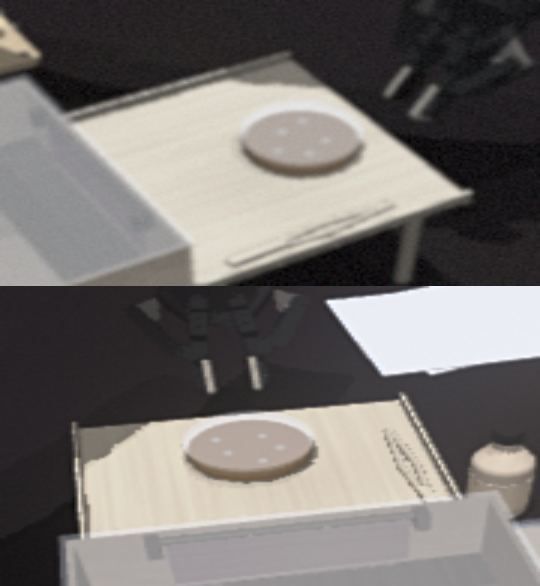

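The crop shows both fingertips, at (208,375) and (255,372) in the lower half, just beyond the tray's outer end and lined up with the dish at (249,447). Next is a gentle push.

```bash
python3 -m crank '[[0.7,[0,-0.7,0],[0,0,0]],[0.7,[0,-0.7,0],[0,0,0]],[0.7,[0,-0.7,0],[0,0,0]],[0.7,[0,-0.5,0],[0,0,0]],[0.7,[0,-0.5,0],[0,0,0]],[0.7,[0,-0.5,0],[0,0,0]],[0.7,[0,-0.5,0],[0,0,0]],[0.7,[0,-0.5,0],[0,0,0]],[0.7,[0,-0.5,0],[0,0,0]],[0.7,[0,-0.5,0],[0,0,0]],[0.7,[0,-0.5,0],[0,0,0]],[0.7,[0,-0.5,0],[0,0,0]]]'
python3 - <<'E'
from h import *
o=telemetry.get_obs();print(o["position"],o["ft_force"])
for n in("scene","side"):
    p=viewer.camera(n)
    print([(np.round(w(p,a["location"]),3).tolist(),round(a["conf"],2)) for a in mark_of("dish",p)[:2]])
cv2.imwrite("pics/c4.png",cv2.resize(p["frame"][100:260,190:370,::-1],None,fx=3,fy=3))
E
```

```text
clock: 4.43
position: [0.487, 0.1986, 0.1463]
ee_rot: [-0.175, 0.685, -0.175, 0.685]
ft_force: [0.1, 0.5, 0.4]
grip_width: 0.297
[0.4869766  0.19861128 0.14631616] [0.13316638 0.52564107 0.402404  ]
[([0.485, 0.148, 0.142], 0.95)]
[([0.489, 0.149, 0.139], 0.88)]
```

View pics/c4.png

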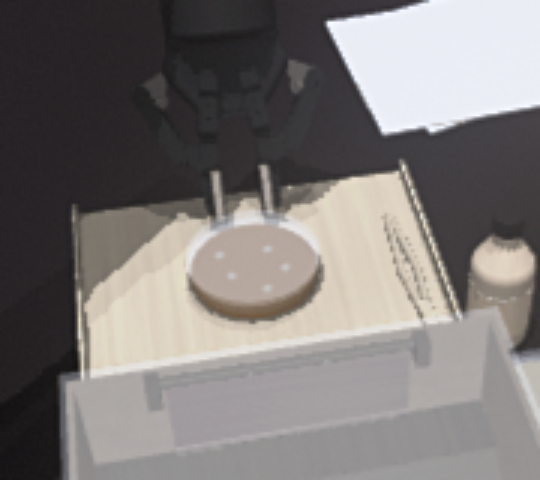

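The crop shows both tips touching the dish's rear rim at (218,220) and (268,215), with the dish flat at (255,265). Both cameras put it at y≈0.148, 50 mm ahead of the TCP. I'll keep pushing.

```bash
python3 -m crank '[[0.7,[0,-0.6,0],[0,0,0]],[0.7,[0,-0.6,0],[0,0,0]],[0.7,[0,-0.6,0],[0,0,0]],[0.7,[0,-0.6,0],[0,0,0]],[0.7,[0,-0.6,0],[0,0,0]],[0.7,[0,-0.6,0],[0,0,0]],[0.7,[0,-0.6,0],[0,0,0]],[0.7,[0,-0.6,0],[0,0,0]],[0.7,[0,-0.6,0],[0,0,0]],[0.7,[0,-0.6,0],[0,0,0]],[0.7,[0,-0.6,0],[0,0,0]],[0.7,[0,-0.6,0],[0,0,0]]]'
python3 -m crank '[[0.7,[0,-0.6,0],[0,0,0]],[0.7,[0,-0.6,0],[0,0,0]],[0.7,[0,-0.6,0],[0,0,0]],[0.7,[0,-0.6,0],[0,0,0]],[0.7,[0,-0.6,0],[0,0,0]],[0.7,[0,-0.6,0],[0,0,0]],[0.7,[0,-0.6,0],[0,0,0]],[0.7,[0,-0.6,0],[0,0,0]],[0.7,[0,-0.6,0],[0,0,0]],[0.7,[0,-0.6,0],[0,0,0]]]'
python3 - <<'E'
from h import *
for n in("scene","side"):
    p=viewer.camera(n)
    print([(np.round(w(p,a["location"]),3).tolist(),round(a["conf"],2)) for a in mark_of("dish",p)[:2]])
cv2.imwrite("pics/c5.png",cv2.resize(p["frame"][100:260,190:370,::-1],None,fx=3,fy=3))
print(telemetry.get_obs()["joint_pos"])
E
```

```text
clock: 5.63
position: [0.487, 0.1264, 0.1463]
ee_rot: [-0.175, 0.685, -0.175, 0.685]
ft_force: [-0.0, -0.0, -0.1]
grip_width: 0.297
clock: 6.47
position: [0.487, 0.0664, 0.1463]
ee_rot: [-0.175, 0.685, -0.175, 0.685]
ft_force: [-0.1, 0.7, 0.0]
grip_width: 0.299
[([0.486, 0.016, 0.144], 0.49)]
[]
[-0.40904114  0.25992047 -0.13560833  1.83361236  0.46901149  1.35398221
 -0.71876913]
```

View pics/c5.png

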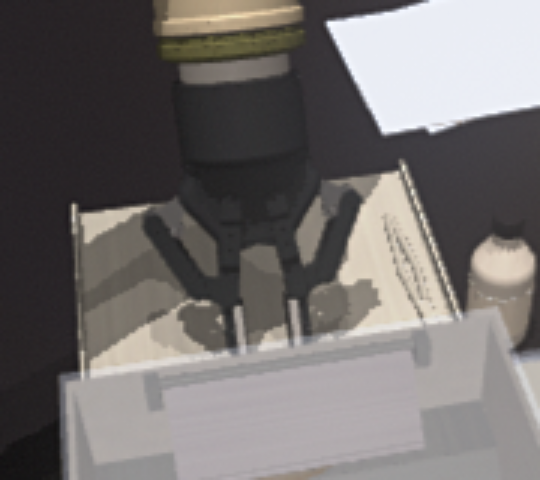

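The dish is half through the doorway: the flap is swung in (lower edge near (300,470)) and forces stay under 1 N. I'll push on slowly past the brink.

```bash
python3 -m crank '[[0.7,[0,-0.5,0],[0,0,0]],[0.7,[0,-0.5,0],[0,0,0]],[0.7,[0,-0.5,0],[0,0,0]],[0.7,[0,-0.5,0],[0,0,0]],[0.7,[0,-0.5,0],[0,0,0]],[0.7,[0,-0.5,0],[0,0,0]],[0.7,[0,-0.5,0],[0,0,0]],[0.7,[0,-0.5,0],[0,0,0]],[0.7,[0,-0.3,0],[0,0,0]]]'
python3 - <<'E'
from h import *
for n in("scene","side"):
    p=viewer.camera(n)
    print([(np.round(w(p,a["location"]),3).tolist(),round(a["conf"],2)) for a in mark_of("dish",p)[:2]])
cv2.imwrite("pics/c6.png",cv2.resize(p["frame"][150:350,190:400,::-1],None,fx=3,fy=3))
E
```

```text
clock: 7.42
position: [0.487, 0.0232, 0.1464]
ee_rot: [-0.175, 0.685, -0.175, 0.685]
ft_force: [-0.1, 1.9, 1.0]
grip_width: 0.303
[]
[]
```

View pics/c6.png

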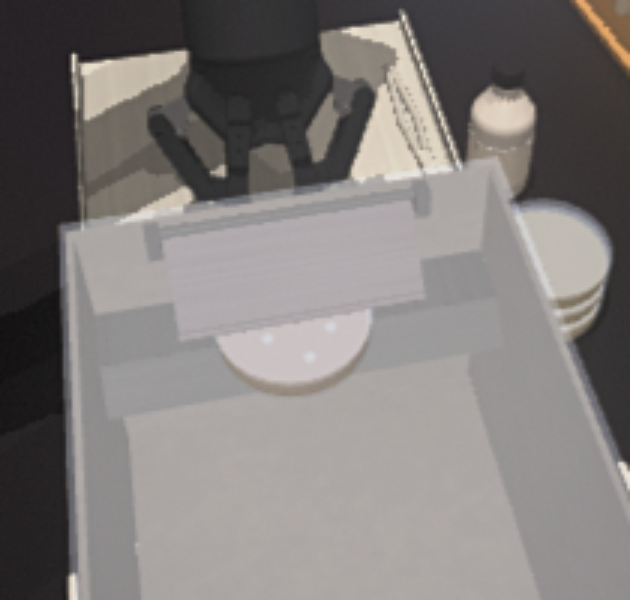

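The dish overhangs the brink (front rim at (290,390)) but hasn't dropped yet, so I'll push a little further.

```bash
python3 -m crank '[[0.7,[0,-0.4,0],[0,0,0]],[0.7,[0,-0.4,0],[0,0,0]],[0.7,[0,-0.3,0],[0,0,0]],[0.7,[0,0,0],[0,0,0]],[0.7,[0,0,0],[0,0,0]],[0.7,[0,0,0],[0,0,0]]]'
python3 - <<'E'
from h import *
p=viewer.camera("side")
cv2.imwrite("pics/c7.png",cv2.resize(p["frame"][150:350,190:400,::-1],None,fx=3,fy=3))
E
```

```text
clock: 8.12
position: [0.487, 0.0131, 0.1464]
ee_rot: [-0.175, 0.685, -0.175, 0.685]
ft_force: [0.2, 0.7, -0.2]
grip_width: 0.3
```

View pics/c7.png

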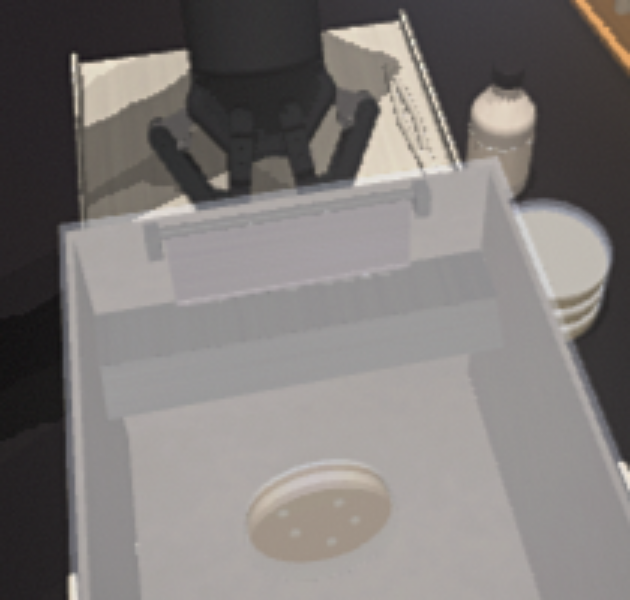

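The dish has dropped to the bin floor at (320,510); the fingers still hold the flap slightly open. Now I'll draw straight back out.

```bash
python3 -m crank '[[0.7,[0,0.7,0],[0,0,0]],[0.7,[0,0.7,0],[0,0,0]],[0.7,[0,1,0],[0,0,0]],[0.7,[0,1,0],[0,0,0]],[0.7,[0,2,0.5],[0,0,0]],[0.7,[0,2,1],[0,0,0]],[0.7,[0,2,2],[0,0,0]],[0.7,[0,2,2],[0,0,0]],[0.7,[0,0,0],[0,0,0]],[0.7,[0,0,0],[0,0,0]],[0.7,[0,0,0],[0,0,0]],[0.7,[0,0,0],[0,0,0]]]'
python3 -m crank '[[0.7,[0,0,0],[0,0,0]],[0.7,[0,0,0],[0,0,0]],[0.7,[0,0,0],[0,0,0]],[0.7,[0,0,0],[0,0,0]],[0.7,[0,0,0],[0,0,0]],[0.7,[0,0,0],[0,0,0]],[0.7,[0,0,0],[0,0,0]],[0.7,[0,0,0],[0,0,0]],[0.7,[0,0,0],[0,0,0]],[0.7,[0,0,0],[0,0,0]],[0.7,[0,0,0],[0,0,0]],[0.7,[0,0,0],[0,0,0]]]'
python3 - <<'E'
from h import *
p=viewer.camera("side")
for t in("dish","forceps","bottle","dishes"):
    print(t,[(np.round(w(p,a["location"]),3).tolist(),round(a["conf"],2)) for a in mark_of(t,p)[:2]])
cv2.imwrite("pics/c8.png",cv2.resize(p["frame"][150:350,190:400,::-1],None,fx=3,fy=3))
E
```

```text
clock: 9.17
position: [0.4866, 0.1262, 0.2005]
ee_rot: [-0.175, 0.686, -0.176, 0.685]
ft_force: [0.2, 0.4, 0.0]
grip_width: 0.303
clock: 10.17
position: [0.487, 0.127, 0.2013]
ee_rot: [-0.175, 0.685, -0.175, 0.685]
ft_force: [0.1, 0.0, 0.3]
grip_width: 0.303
dish []
forceps [([0.589, 0.119, 0.139], 0.53), ([0.675, 0.065, -0.001], 0.45)]
bottle [([0.679, 0.189, 0.001], 0.92)]
dishes [([0.674, 0.067, -0.002], 0.7)]
```

View pics/c8.png

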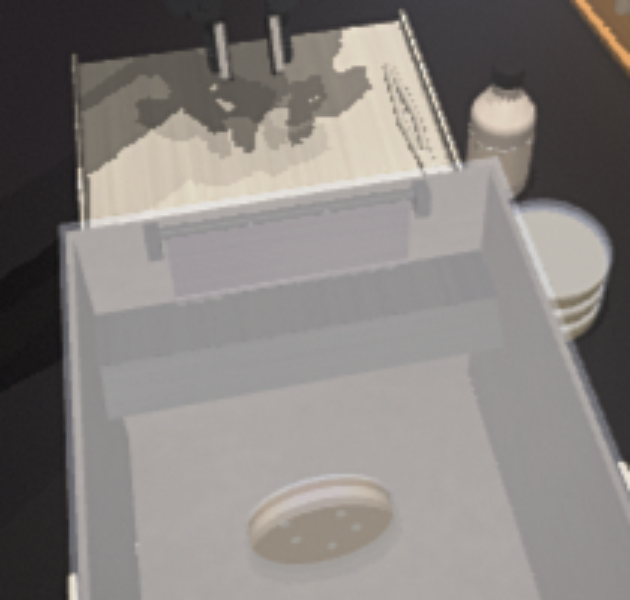

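The flap hangs shut and the fingers are clear. The dish has shifted slightly since the last view, so I'll confirm it is at rest before handing in.

```bash
python3 -m crank '[[0.7,[0,0,0],[0,0,0]],[0.7,[0,0,0],[0,0,0]],[0.7,[0,0,0],[0,0,0]],[0.7,[0,0,0],[0,0,0]],[0.7,[0,0,0],[0,0,0]],[0.7,[0,0,0],[0,0,0]],[0.7,[0,0,0],[0,0,0]],[0.7,[0,0,0],[0,0,0]],[0.7,[0,0,0],[0,0,0]],[0.7,[0,0,0],[0,0,0]],[0.7,[0,0,0],[0,0,0]],[0.7,[0,0,0],[0,0,0]]]'
python3 - <<'E'
from h import *
a=viewer.camera("side")["frame"][200:390,215:425].astype(int)
for i in range(4): viewer.camera("scene")
b=viewer.camera("side")["frame"][200:390,215:425].astype(int)
c=cv2.imread("pics/c8.png")
old=cv2.resize(c,(210,200),interpolation=cv2.INTER_AREA)[50:200,25:,::-1].astype(int)
d=lambda u,v: (abs(u-v).max(),(abs(u-v).max(2)>25).sum())
print("0.25s",d(a,b),"1s",d(a[:150,:185],old))
E
```

```text
clock: 11.42
position: [0.487, 0.127, 0.2013]
ee_rot: [-0.175, 0.685, -0.175, 0.685]
ft_force: [0.1, 0.3, -1.3]
grip_width: 0.301
0.25s (np.int64(5), np.int64(0)) 1s (np.int64(31), np.int64(2))
```

Nothing in the picture is moving, so I'll hand in.

```bash
python3 -c "
from workcell import manip; print(manip.hand_in())"
```

```text
the job is handed in; nothing more can be done
None
```

I slid the dish along the tray with two tilted fingertips, pushed it through the flap and past the brink until it dropped inside, then drew the fingers back out. I handed the job in at about 12 s on the robot's clock. The hand-in gives no verdict.

- **Dish and flap:** in the last picture I viewed, the dish lies on the bin floor and the flap hangs shut. Two pictures 0.25 s apart just before hand-in showed no movement, and neither did a comparison with a picture about 1 s earlier.
- **Forces and clearance:** the wrist force readings at the end of each move stayed under 2 N, and the fingers stood clear over the tray.
- **Things left alone:** the forceps, bottle and clean dishes measured within about 5 mm of where they started, which is about the detector's own error.
- **Not confirmed:** the network did not find the dish inside the bin, so its rest there is judged from the pictures only. The flap angle was also judged by eye.

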